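# Stow the planet gear and slide the parts case shut

### The arm

A 6-joint arm with a two-finger parallel gripper is mounted at the origin on the work surface. World frame = base frame: x ahead of the robot, y to its left, z up, the work surface at z = 0. Lengths are in mm, angles in rad, forces in N, time in s.
With the tool pointing down it reaches from about 350 to 775 mm from the base axis. Payload 7.3 kg.
Tool frame: the origin (TCP) lies midway between the tips of the shut fingers; the grasp point (between the pads) lies 19 mm behind it; z points along the fingers, y is the line along which they close (so a half turn about z gives the same grasp; the last joint's range is limited). The gripper opens to 92 mm and grips with 3 to 60 N. Pads are 19 mm wide; open, the fingers measure 130 mm over their backs; the gripper's body (75 mm by 190 mm) begins 47 mm behind the grasp point.
Start: joints at [-1.467, 0.342, 1.524, -0, 1.275, -0.146], TCP at [129.807, -508.721, 203.641] pointing down, gripper open.
Joint ranges: [-2.53, 2.53], [-0.77, 2.02], [0.04, 2.7], [-1, 4.14], [0.28, 2.66], [-3.11, 3.11]. Speed limits (rad/s): [2.57, 2.57, 3.14, 3.14, 3.14, 3.14].

### API

Orientations are given as [roll, pitch, yaw] about the fixed x, y, z axes, in that order (R = Rz(yaw) Ry(pitch) Rx(roll)).
In Python, from plant import get_obs, capture, camera_model, close_job, search_frame, regions_of, pinpoint gives the robot as it stands. The module is installed in compiled form; this text tells all that it offers.
- The arm moves only by the shell command python3 -m pendant 'ROWS'. ROWS is JSON, one flat list of numbers, 7 for each row, row after row: the shift along the tool's x, y, z in units of 30 mm (1.0 is 30 mm), then the turn, a rotation vector about the tool's x, y, z in units of 4 degrees (1.0 is 4 degrees), then the closure, from -1 (fully open) to 1 (shut), so that 0 is half open. In form: [dx, dy, dz, wx, wy, wz, gripper, dx, dy, dz, wx, wy, wz, gripper, ...]. A call has 1 to 12 rows; each row shifts and turns the commanded pose from where the row before left it, along the tool's axes as they then stand; what a row does not reach is not made up. A row lasts 1/10 s, in which the tool goes at most 50 mm and 8.59 degrees, less where a joint would pass 70% of its speed; a pose out of reach is approached as far as the arm can. A call with a number of a shift or a turn outside -1 to 1 is refused whole. A call with a gripper value outside its range is refused whole. The fingers move at their own pace and stop on an object; the grip force is fixed at half the most. Time passes only in rows, so rows that do not move let the fingers close. It gives the time, the measured TCP pose, the force, the opening and the grip force at its end, in the units of the state.
- get_obs(): the state, without advancing time (a new reading comes with each control period).
- capture(name): name is "side" or "top" or "wrist"; returns the picture (384x512x3 uint8, red, green, blue); there is no depth.
- camera_model(name): a dict with "fov_y" (degrees; the focal length in pixels is half the picture's height over the tangent of half this angle, whatever the lens; pixels are square), "cx", "cy" (the principal point, pixels), "D" ([k1, k2, p1, p2, k3] as OpenCV has them; the pictures are not rectified), "pose" (4x4, takes a point from camera to world coordinates). Camera axes: x right, y up, looking along -z (the intrinsics and any distortion apply to the point x, -y, -z); pixel columns grow to the right and rows downward; lengths in mm; the calibration is good to about 2 mm. A picture is of the moment at which its call begins: read the wrist's pose just before it. camera_model takes no time and is no camera call; for the wrist camera it gives the pose at the moment of the call.
- close_job(): hands the job in; it is judged then, once.
Trained networks look in the newest picture that a camera, given by its name, has taken for a name from the list of things; names that differ only in an ending like _2 or _b are one class to them, and where a whole thing is asked for, a point or a joint stands for the part that bears it (a point fixed in the world has none). Each returns a list of dicts, best first, with "score" (0 to 1); they miss things now and then, are a little off and sometimes report something else, mostly with a low value. They report only what shows in the picture. A call takes as long as a camera call. They do not tell look-alikes from the thing itself.
- search_frame(camera, thing): "location" ([column, row] in pixels, amid what is visible of it).
- regions_of(camera, thing): "pixels" (384x512 bool, what is visible of it) and "location" ([column, row] in pixels, amid what is visible of it).
- pinpoint(camera, thing): "location" ([column, row] in pixels: a listed point, or the origin of a listed thing).
The state is a dict: "time": time; "joint_positions": joint angles; "dq": joint speeds; "tau": joint torques, N m; "tool_pos": TCP position; "tcp_rot": TCP orientation; "contact_force": force on the tool from outside, world axes, zero at the start; "moment": the same for the moment, N m; "grip_width": finger opening in mm; "finger_force": force on a finger pad.
Only numpy, scipy, OpenCV 4.12 (cv2) and the standard library are available. Lean on these libraries where they do the work, as an engineer would, in place of code of your own. Each camera call takes 0.05 s, during which the arm holds its last target. There are 200 camera calls.

### The job

Put the brass gear over the steel post inside the blue clean-parts case, lowering it until it sits flat on its black seat, without dropping it. Then push the case's sliding hatch by its red fin along its track into the yellow frame, through the rubber seal until it stops dead against the stop behind it, and keep it pressed there for about a second before letting go; push gently, the hatch bends under a hard shove. Leave the other parts on the bench where they are.

Things in the scene. Friction and masses are not known exactly. Their poses are not given: they have to be found in the camera images.
- gear: Brass toothed gear, a 48 mm diameter, 26 mm tall ring (teeth stand out about 1.5 mm more) with a 16 mm through bore, about 0.15 kg, lying flat on the bench. Origin: centre of its underside; z along the bore, up.
- case: Blue steel case fixed to the bench, 200 (x) by 360 (y) by 70 mm, with hatch rails along both long sides, up to 85 mm high, and a yellow frame across its +y end. Origin: centre of its underside; y along the track towards the frame, z up. The -y half has a fixed deck; the +y half is the opening, y from 5 to 138 mm, 172 mm wide, its rim 72 mm up; the hatch covers it when shut.
- seat (a point): Top centre of the black seat (44 mm across) in the case, where the gear's underside comes to rest: 18 mm above the bench, 53 mm from the edge of the frame's hood along the case's y. A steel post 10 mm in diameter with a tapered tip stands 35 mm up from here.
- frame: Yellow closing frame fixed on the case, a hood 200 (x) by 42 mm (y), up to 87 mm above the bench; axes as the case, origin 76 mm up under the hood's middle. The hatch's front edge slides in under it. Hidden inside are a rigid stop bar, shimmed differently each time, and a rubber seal standing 8 mm out from it.
- fin (a point): Top centre of the red fin on the hatch, 113 mm above the bench: an upright plate 12 mm thick along the track (case y), 70 mm wide (case x), standing 34 mm above the hatch plate, whose upper face is at 79 mm. It is 85 mm behind the hatch's front edge.
- hatch (a joint): Aluminium hatch, 158 mm along y, in m; grows as it opens towards the case's -y, to 0.168; starts 0.135 to 0.165. It is shut on the stop somewhere from 0.001 to 0.016, found only by feel. Track friction about 6 N; over the last 8 mm the seal adds up to 5 N; then the rigid stop: force climbs at once (home: above 12 N). Stays when let go. Bends if the fingers load it with over 25 N.
- ringgear: Bystander: dark steel ring, 62 mm diameter, 18 mm tall, 48 mm bore, lying flat. Origin: centre of its underside.
- motor: Bystander: steel motor can lying on its side, 66 mm long along its x (with a black cap and a brass pinion 16 mm further at +x), 42 mm high. Origin: under its centre.
- housing: Bystander: cast aluminium gearbox housing, an open cup about 100 mm across its four lugs, 45 mm tall. Origin: centre of its underside.
- switch: Bystander: black trigger switch with a red trigger, 62 x 20 x 36 mm. Origin: under its centre.
- tin: Bystander: green jar with a yellow cap, 56 mm diameter, 60 mm tall. Origin: centre of its underside.
- screwdriver: Bystander: screwdriver lying on the bench at the back. Origin: under its middle.
There are look-alikes about, which are no part of the job. What is meant by the gear is not purple, and is the smaller of those in its own colour.

How it is judged (in metres and radians):
On the way, in this order (a step that is already met when the one before it is completed fails the run):
1. the gear sits flat on its seat over the post, let go (horizontal distance between gear and seat below 0.006 m and z of gear in the frame of seat below 0.004 m and angle between gear's own z axis and vertical below 0.1 rad and contact force between the fingers and gear below 0.1 N), for 0.2 s.
2. the fingers hold the hatch pressed home, past the seal, against the stop in the frame (contact force between hatch and frame above 5.3 N and contact force between the fingers and hatch above 4 N), for 0.4 s.
At the end, for the whole second after the job is handed in: The hatch stays shut within 2 mm of the stop, its seal squeezed to over 3.6 N (about 5 N when home); the gear rests on its seat over the post (within 6 mm sideways, its underside within 4 mm of the seat, tilted less than 0.1 rad), released and at rest (all of step 1 and contact force between hatch and frame above 3.6 N and linear speed of gear below 0.02 m/s); the robot touches nothing.
It fails at once if the fingers load the hatch with more than 25 N (contact force between the fingers and hatch above 25 N).
It fails at once if the gear is dropped (falls free faster than 0.6 m/s) (contact force between the fingers and gear below 0.1 N and linear speed of gear above 0.6 m/s).
It fails at once if a bystander part is moved more than 30 mm (distance of any of ringgear, motor, housing, switch, tin, screwdriver from where it was at the start of the episode above 0.03 m).
It also fails if it takes over 67 s, if anything falls off the work surface, if the arm or the gripper's body presses on something with over 40 N, if the wrist force passes 120 N, or if a joint passes its speed limit or range.

## Working session

There is one attempt and no reset: what is moved stays moved. The work goes in short steps, Python scripts to look and compute and a shell command to move; the robot and the scene stay as the last step left them, time stands still between calls to the robot, and variables do not carry over. Pictures are saved under pics/ and viewed, at most 10 in all, crops included, and the job is handed in when it is done.

```bash
mkdir -p pics
cat > h.py <<'E'
import numpy as np,cv2
from plant import *
from scipy.spatial.transform import Rotation as R
def ray(m,px):
    f=192/np.tan(np.radians(m["fov_y"]/2));K=np.array([[f,0,m["cx"]],[0,f,m["cy"]],[0,0,1]])
    u=cv2.undistortPoints(np.array([[px]],float),K,np.array(m["D"],float))[0,0]
    P=np.array(m["pose"]);d=P[:3,:3]@np.array([u[0],-u[1],-1]);return P[:3,3],d
def at(m,px,z):
    o,d=ray(m,px);return o+d*(z-o[2])/d[2]
def proj(m,p):
    f=192/np.tan(np.radians(m["fov_y"]/2));K=np.array([[f,0,m["cx"]],[0,f,m["cy"]],[0,0,1]])
    P=np.array(m["pose"]);c=P[:3,:3].T@(np.array(p,float)-P[:3,3]);c=c*[1,-1,-1]
    return cv2.projectPoints(c[None],np.zeros(3),np.zeros(3),K,np.array(m["D"],float))[0][0,0]
def togo(target,yawline=None):
    """tool-frame shift in units of 30mm to world target mm"""
    s=get_obs();r=R.from_euler('xyz',s["tcp_rot"]);return r.inv().apply(np.array(target)-s["tool_pos"])/30
def save(im,n): cv2.imwrite('pics/'+n,im[:,:,::-1])
E
python3 - <<'E'
from h import *
np.set_printoptions(precision=1,suppress=True)
s=get_obs();print(s)
for c in("top","side"):
    im=capture(c);save(im,c+'1.png');m=camera_model(c);print(c,m["fov_y"],np.array(m["pose"]))
    for t,z in(("gear",0),("seat",18),("fin",113),("frame",76),("case",0),("ringgear",0),("motor",0),("housing",0),("switch",0),("tin",0)):
        for d in pinpoint(c,t)[:3]: print(t,round(d["score"],2),np.array(d["location"]),at(m,d["location"],z))
E
```

```text
{'time': 0.0, 'joint_positions': array([-1.5,  0.3,  1.5,  0. ,  1.3, -0.1]), 'dq': array([-0.,  0.,  0., -0., -0.,  0.]), 'tau': array([  0. , -43.1, -24.4,   0.1,   0.1,  -0. ]), 'tool_pos': array([ 129.8, -508.2,  202.9]), 'tcp_rot': array([-3.1, -0. ,  0.2]), 'contact_force': array([0.7, 0.2, 0.2]), 'moment': array([0., 0., 0.]), 'finger_force': 0.0, 'grip_width': 91.6443428993639}
top 46.68211260484081 [[  -0.1    1.    -0.2  324.1]
 [  -1.    -0.1    0.   148.4]
 [   0.     0.2    1.  1260.9]
 [   0.     0.     0.     1. ]]
gear 0.96 [199.  184.9] [631.5 279.4   0. ]
gear 0.81 [259.1 217.9] [522.8 111.8   0. ]
gear 0.54 [230.9 199. ] [583.4 189.2   0. ]
seat 0.62 [320.  199.8] [560.2 -64.8  18. ]
seat 0.38 [325.7 130.5] [ 766.9 -102.7   18. ]
seat 0.3 [154.7 178.6] [654.3 404.   18. ]
fin 0.82 [374.1 176.5] [ 595.5 -199.4  113. ]
frame 0.97 [294.1 206.2] [536.3  17.   76. ]
frame 0.31 [186.5 232.9] [483.5 310.5  76. ]
case 0.62 [346.2 193.4] [ 577.3 -145.9    0. ]
ringgear 0.55 [228.  260.1] [409.2 207.5   0. ]
motor 0.73 [184.3 233. ] [493.9 327.1   0. ]
housing 0.74 [237.1 14
[... 180 characters left out ...]
   0.5 671.5]
 [ -0.    0.7   0.7 818.9]
 [  0.    0.    0.    1. ]]
gear 0.72 [244.2 215.1] [584.2 185.3   0. ]
gear 0.57 [280.9 210.1] [530.3  98.3   0. ]
gear 0.55 [204.  225.4] [627.7 288.7   0. ]
seat 0.63 [316.2 176.3] [547.3 -62.3  18. ]
fin 0.98 [341.1 121.2] [ 600.  -219.5  113. ]
frame 0.77 [302.3 171.8] [544.5   5.   76. ]
frame 0.43 [282. 258.] [370.1 253.8  76. ]
case 0.91 [328.9 164.8] [ 570.3 -147.9    0. ]
ringgear 0.78 [282.8 257.5] [410.4 208.5  -0. ]
motor 0.62 [230.2 259.8] [492.4 308.8   0. ]
housing 0.73 [209.7 184.2] [748.5 178.9   0. ]
switch 0.91 [222.4 322.3] [374.2 426.2   0. ]
switch 0.22 [283.  254.9] [415.8 202.5   0. ]
tin 0.89 [160.7 240. ] [662.1 400.6   0. ]
```

```bash
python3 -c "
import cv2,numpy as np
a=cv2.imread('pics/top1.png');cv2.imwrite('pics/top1b.png',cv2.resize(a,(800,600)))"
```

```text
(no output)
```

View pics/top1b.png

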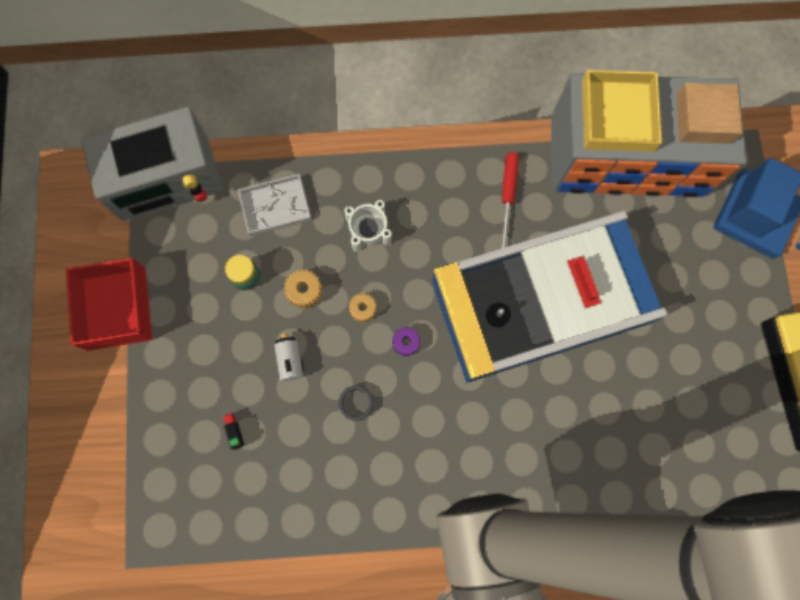

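View pics/side1.png

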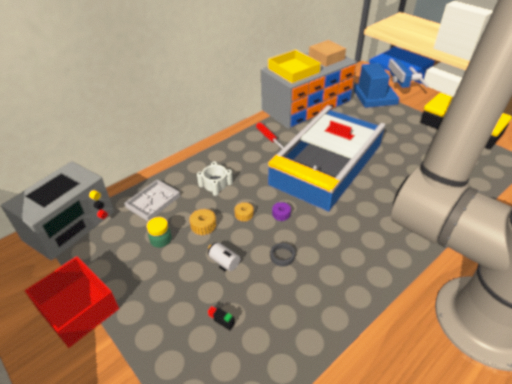

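The small brass gear is at about (362,307) in the enlarged top picture, i.e. world (583,188). The larger brass one is at (302,287) and the purple one at (405,341). The case has a yaw of about 14.5°, with the post at (498,315). In the side picture the fin is at (341,128). I'll move towards the gear while turning to yaw of about 104°.

```bash
python3 -m pendant '[0.7,-0.7,0,0,0,-1,-1, 0.74,-0.67,0,0,0,-1,-1, 0.79,-0.62,0,0,0,-1,-1, 0.83,-0.56,0,0,0,-1,-1, 0.87,-0.5,0,0,0,-1,-1, 0.9,-0.44,0,0,0,-1,-1, 0.93,-0.37,0,0,0,-1,-1, 0.95,-0.31,0,0,0,-1,-1, 0.97,-0.24,0,0,0,-1,-1, 0.98,-0.17,0,0,0,-1,-1, 1,-0.1,0,0,0,-1,-1, 1,0,0,0,0,-1,-1]'
python3 -m pendant '[1,0.03,0,0,0,-1,-1, 1,0.1,0,0,0,-1,-1, 0.98,0.17,0,0,0,-1,-1, 0.97,0.24,0,0,0,-1,-1, 0.95,0.31,0,0,0,-1,-1, 0.93,0.37,0,0,0,-1,-1, 0.9,0.44,0,0,0,-1,-1, 0.87,0.5,0,0,0,-1,-1, 0.83,0.56,0,0,0,-1,-1, 0.79,0.62,0,0,0,-1,-1, 0.74,0.67,0,0,0,-1,-1, 0,0,0,0,0,0,-1]'
python3 - <<'E'
from h import *
np.set_printoptions(precision=3,suppress=True)
m=camera_model("wrist");im=capture("wrist");save(im,'w1.png');s=get_obs();print(s["tool_pos"],s["tcp_rot"],s["joint_positions"],np.array(m["pose"]))
for d in pinpoint("wrist","gear"): print(d["score"],d["location"],at(m,d["location"],0))
print(togo([583,187,203]))
E
```

```text
time: 2.3
tool_pos: [310.1, -195.9, 203.8]
tcp_rot: [3.141, 0.0, 1.09]
contact_force: [1.4, -1.1, 0.2]
grip_width: 92.1
finger_force: 0.0
time: 3.5
tool_pos: [474.1, 92.6, 203.4]
tcp_rot: [3.141, -0.0, 1.86]
contact_force: [0.4, -0.6, -0.1]
grip_width: 91.7
finger_force: 0.0
[473.093  91.221 203.272] [-3.141  0.     1.858] [ 0.031  0.264  1.638 -0.     1.241 -0.256] [[  0.958  -0.277  -0.069 455.448]
 [  0.285   0.93    0.233 154.883]
 [ -0.     -0.243   0.97  385.553]
 [  0.      0.      0.      1.   ]]
0.9 [286.2, 171.0] [516.684 103.974   0.   ]
0.84 [409.6, 58.4] [625.923 292.991   0.   ]
0.64 [352.8, 131.0] [586.737 182.645   0.   ]
0.34 [446.1, 179.5] [743.371 159.368   0.   ]
[2.055 4.437 0.006]
```

View pics/w1.png

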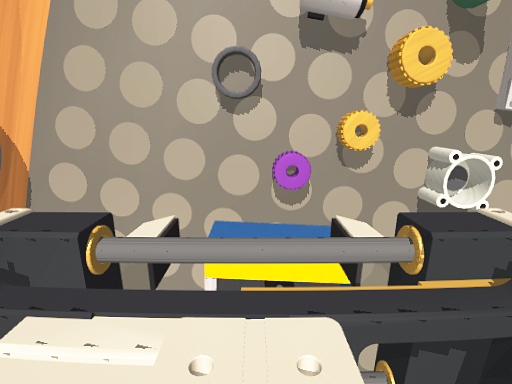

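The small brass gear is at (358,131) in the wrist picture, with the purple one at (292,171). Next I'll take a closer look.

```bash
python3 -m pendant '[0,0.9,0.3,0,0,0.5,-1, 0,0.9,0.4,0,0,0,-1, 0,0.9,0.4,0,0,0,-1, 0,0.9,0.4,0,0,0,-1, 0,0.87,0.3,0,0,0,-1, 0,0,0,0,0,0,-1, 0,0,0,0,0,0,-1]'
python3 - <<'E'
from h import *
np.set_printoptions(precision=3,suppress=True)
m=camera_model("wrist");im=capture("wrist");s=get_obs();print(s["tool_pos"],s["tcp_rot"])
for d in pinpoint("wrist","gear"): print(d["score"],d["location"],at(m,d["location"],0))
f=cv2.cvtColor(im,cv2.COLOR_RGB2HSV)
for d in regions_of("wrist","gear"): 
    p=d["pixels"]; print(d["location"],p.sum(),np.median(f[p],0), at(m,d["location"],16))
print(togo([585,185.5,7]))
E
```

```text
time: 4.3
tool_pos: [601.9, 123.1, 149.1]
tcp_rot: [-3.14, 0.0, 1.819]
contact_force: [-0.3, -0.0, -0.1]
grip_width: 91.7
finger_force: 0.0
[601.778 123.206 149.785] [-3.141  0.     1.819]
0.94 [256.5, 127.5] [588.987 180.782   0.   ]
0.78 [317.2, 38.5] [629.586 290.225   0.   ]
[184.3, 173.1] 1560 [143. 155. 200.] [521.023 111.164  16.   ]
[326.7, 30.0] 3904 [ 22. 166. 248.] [634.71  295.719  16.   ]
[250.6, 126.4] 1470 [ 23. 166. 249.] [582.256 180.602  16.   ]
[ 2.141 -0.04   4.781]
```

```bash
cat >> h.py <<'E'
def fitcyl(m,mask,xy0,r=24.7,z0=0,h=26):
    from scipy.optimize import minimize
    t=np.linspace(0,2*np.pi,40);M=mask.astype(np.uint8)
    def c(xy):
        pts=[proj(m,[xy[0]+r*np.cos(a),xy[1]+r*np.sin(a),z]) for z in(z0,z0+h) for a in t]
        hull=cv2.convexHull(np.array(pts,np.float32));im=np.zeros(M.shape,np.uint8);cv2.fillPoly(im,[np.int32(np.round(hull*16))],1,shift=4)
        return (im!=M).sum()
    q=minimize(c,xy0,method='Nelder-Mead',options=dict(initial_simplex=np.array(xy0)+np.array([[-5,-5],[5,-3],[0,6.]])));return q.x,q.fun,M.sum()
E
python3 - <<'E'
from h import *
np.set_printoptions(precision=3,suppress=True)
m=camera_model("wrist");im=capture("wrist");f=cv2.cvtColor(im,cv2.COLOR_RGB2HSV)
a=cv2.inRange(f,(12,90,60),(35,255,255));a=cv2.morphologyEx(a,cv2.MORPH_OPEN,np.ones((3,3)))
n,l,st,_=cv2.connectedComponentsWithStats(a);u=proj(m,[586,182,13]);k=l[int(u[1])-12:int(u[1])+13,int(u[0])-12:int(u[0])+13];k=np.bincount(k[k>0]).argmax();print(st[k])
M=np.zeros(a.shape,np.uint8);c,_=cv2.findContours((l==k).astype(np.uint8),cv2.RETR_EXTERNAL,cv2.CHAIN_APPROX_NONE);cv2.drawContours(M,c,-1,1,-1)
x,fn,A=fitcyl(m,M,[586,182]);print(x,fn,A,togo([*x,7]),get_obs()["tool_pos"])
E
```

```text
[ 233  101   47   48 1569]
[587.642 184.446] 94.0 1716 [2.082 0.028 4.785] [602.076 123.73  150.577]
```

```bash
python3 -m pendant '[0.7,0.03,0.5,0,0,0,-1, 0.7,0,0.7,0,0,0,-1, 0.68,0,0.8,0,0,0,-1, 0,0,0.8,0,0,0,-1, 0,0,0.8,0,0,0,-1, 0,0,0.7,0,0,0,-1, 0,0,0.48,0,0,0,-1, 0,0,0,0,0,0,-1, 0,0,0,0,0,0,-1]'
python3 -c "
from h import *
print(get_obs()['tool_pos'],togo([587.6,184.4,7]))"
```

```text
time: 5.4
tool_pos: [588.4, 184.8, 7.0]
tcp_rot: [3.141, 0.0, 1.82]
contact_force: [0.2, 1.2, 0.1]
grip_width: 91.9
finger_force: 0.0
[588.36886147 184.82924407   7.01065074] [-0.00753318 -0.02836938  0.0003304 ]
```

Next I'll close the fingers, lift, and check the hold.

```bash
python3 -m pendant '[0,0,0,0,0,0,0,0,0,0,0,0,0,1,0,0,0,0,0,0,1,0,0,0,0,0,0,1,0,0,0,0,0,0,1,0,0,0,0,0,0,1,0,0,0,0,0,0,1,0,0,0,0,0,0,1]'
python3 -m pendant '[0,0,-0.4,0,0,0,1,0,0,-0.8,0,0,0,1,0,0,-0.9,0,0,0,1,0,0,-0.9,0,0,0,1,0,0,-0.9,0,0,0,1,0,0,-0.9,0,0,0,1,-0.3,0,-0.3,0,0,0,1,0,0,0,0,0,0,1]'
python3 - <<'E'
from h import *
im=capture("wrist");save(im,'w2.png');print(search_frame("wrist","gear"))
E
```

```text
time: 6.2
tool_pos: [588.0, 184.9, 6.2]
tcp_rot: [-3.142, 0.0, 1.821]
contact_force: [-0.9, 0.3, -0.5]
grip_width: 32.5
finger_force: 0.0
time: 7.0
tool_pos: [591.3, 175.2, 160.9]
tcp_rot: [3.138, 0.001, 1.82]
contact_force: [0.4, 0.1, -0.5]
grip_width: 0.6
finger_force: 0.0
[{'location': [251.0, 166.5], 'score': 0.96}, {'location': [184.5, 206.1], 'score': 0.81}, {'location': [318.0, 82.4], 'score': 0.74}]
```

View pics/w2.png

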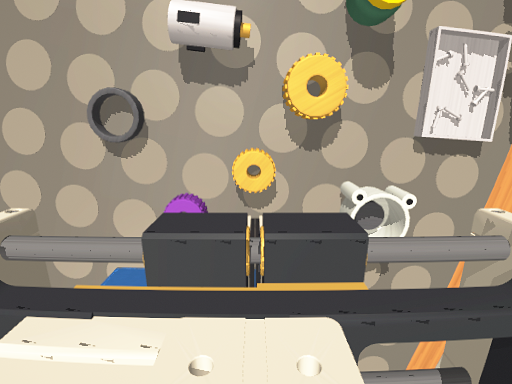

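The grasp missed: the gear sits at (254,171), ahead of the shut fingers at (255,250). I'll re-measure it.

```bash
cat >> h.py <<'E'
def gearfit(m,im,guess,z0=0):
    f=cv2.cvtColor(im,cv2.COLOR_RGB2HSV)
    a=cv2.inRange(f,(12,90,60),(35,255,255));a=cv2.morphologyEx(a,cv2.MORPH_OPEN,np.ones((3,3)))
    n,l,st,_=cv2.connectedComponentsWithStats(a);u=proj(m,[*guess,z0+13]).astype(int);k=l[u[1]-12:u[1]+13,u[0]-12:u[0]+13];k=np.bincount(k[k>0]).argmax()
    M=np.zeros(a.shape,np.uint8);c,_=cv2.findContours((l==k).astype(np.uint8),cv2.RETR_EXTERNAL,cv2.CHAIN_APPROX_NONE);cv2.drawContours(M,c,-1,1,-1)
    return fitcyl(m,M,guess,z0=z0),st[k]
E
python3 - <<'E'
from h import *
np.set_printoptions(precision=2,suppress=True)
m=camera_model("wrist");im=capture("wrist");s=get_obs();print(s["tool_pos"])
for d in pinpoint("wrist","gear")[:3]: print(d["score"],d["location"],at(m,d["location"],0))
g=at(m,[254,171],26)[:2];print(g,gearfit(m,im,g))
for c in("top","side"):
    im=capture(c);mm=camera_model(c)
    print(c,[(np.array(d["location"]),at(mm,d["location"],0)) for d in pinpoint(c,"gear")])
    try: print(gearfit(mm,im,g))
    except Exception as e: print(e)
# where does TCP project?
print(proj(m,s["tool_pos"]), np.array(m["pose"]))
E
```

```text
[589.43 175.76 157.62]
0.8 [188.2, 213.1] [518.33 107.57   0.  ]
0.67 [312.7, 87.8] [628.71 293.21   0.  ]
0.57 [254.0, 170.8] [586.82 181.77   0.  ]
[585.9  185.91] ((array([587.88, 184.57]), np.float64(57.0), np.uint64(1556)), array([ 234,  149,   44,   46, 1466], dtype=int32))
top [(array([196.2, 182.3]), array([639.82, 287.17,   0.  ]))]
attempt to get argmax of an empty sequence
side [(array([201.2, 226.7]), array([629.  , 296.94,  -0.  ])), (array([244.2, 213.7]), array([588.18, 181.92,   0.  ])), (array([280.3, 213.4]), array([522.35, 108.28,   0.  ]))]
((array([586.09, 184.77]), np.float64(15.0), np.uint64(348)), array([234, 202,  21,  20, 348], dtype=int32))
[254.41 218.74] [[  0.97  -0.24  -0.06 574.04]
 [  0.25   0.94   0.24 238.81]
 [ -0.    -0.24   0.97 340.24]
 [  0.     0.     0.     1.  ]]
```

The gear hasn't moved, so the fingers never touched it. I'll check the actual fingertip position against the reported TCP in the side camera.

Run:
```python
from h import *
m=camera_model("side");s=get_obs();im=capture("side");print(s["tool_pos"],s["grip_width"],s["joint_positions"])
def dot(p,c):
    u=proj(m,p);print(u);cv2.circle(big,tuple(np.int32((u-[150,80])*4)),4,c,1)
big=cv2.resize(im[80:230,150:350],(800,600),interpolation=cv2.INTER_CUBIC)
dot(s["tool_pos"],(255,0,255));dot(s["tool_pos"]+[0,0,66],(0,255,255));dot([587.5,184.5,26],(0,255,0));save(big,'s2.png')
```

```text
[589.85028178 176.19094355 158.24170114] 0.573703553531518 [ 1.65891245e-01  5.44923035e-01  1.32518772e+00 -9.40808552e-05
  1.27310573e+00 -8.39750924e-02]
[243.45402799 168.12007502]
[242.5147257  146.80033911]
[243.32185214 207.60800331]
```

View pics/s2.png

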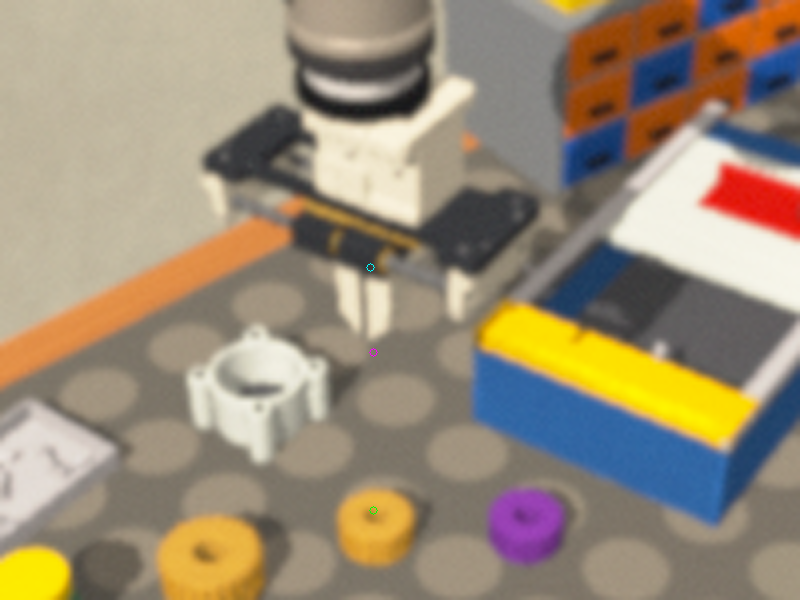

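The fingertips appear at about (372,338) against a projected TCP of (373,352), so they're a few pixels high. I'll go back down with the fingers open and check at the bottom from the side camera before closing.

```bash
python3 -m pendant '[0.3,0,0,0,0,0,-1,0,0,0,0,0,0,-1,0,0,0,0,0,0,-1,0,0,0.5,0,0,0,-1,0,0,0.8,0,0,0,-1,0,0,0.9,0,0,0,-1,0,0,0.9,0,0,0,-1,0,0,0.9,0,0,0,-1,0,0,0.6,0,0,0,-1,0,0,0.4,0,0,0,-1,0,0,0,0,0,0,-1]'
python3 - <<'E'
from h import *
m=camera_model("side");s=get_obs();im=capture("side");print(s["tool_pos"],s["grip_width"],togo([587.6,184.5,7]))
x0,y0=193,150
def dot(p,c):
    u=proj(m,p);cv2.circle(big,tuple(np.int32((u-[x0,y0])*8)),4,c,1)
big=cv2.resize(im[y0:y0+75,x0:x0+100],(800,600),interpolation=cv2.INTER_CUBIC)
y=R.from_euler('xyz',s["tcp_rot"]).as_matrix()[:,1]
for k in(-46,46): dot(s["tool_pos"]+k*y,(255,0,255))
dot([587.5,184.5,26],(0,255,0));save(big,'s3.png')
E
```

```text
time: 8.55
tool_pos: [587.0, 184.7, 7.6]
tcp_rot: [-3.139, -0.0, 1.821]
contact_force: [-0.9, -0.1, -0.4]
grip_width: 83.8
finger_force: 0.0
[587.00837321 184.65897065   7.64370369] 83.79359419091747 [-0.00852846 -0.01161934  0.06449828]
```

View pics/s3.png

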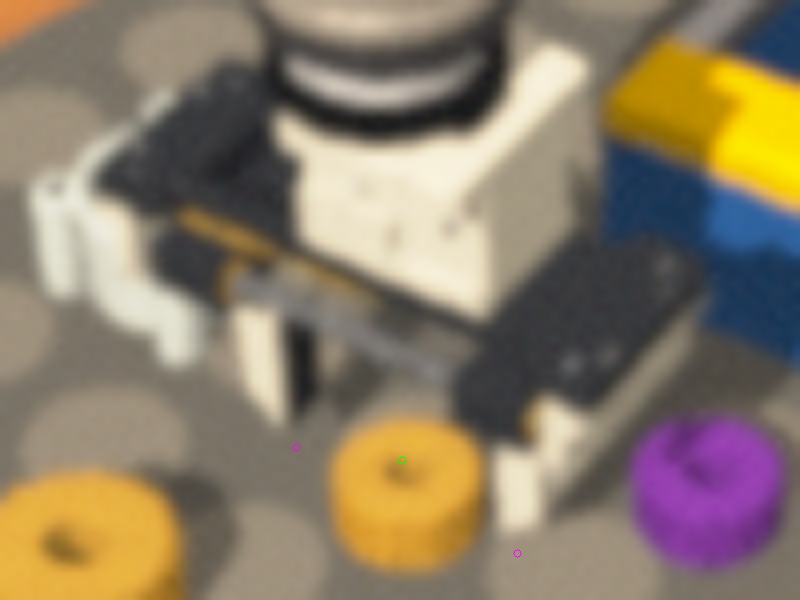

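The fingertips, at about (300,412) and (500,525), are about 30 px above their predicted positions. They're really about 12 mm or more higher, or further back, than the TCP reading says. I'll feel for the bench in small steps.

```bash
for i in 1; do python3 -m pendant '[0,0,0.12,0,0,0,-1,0,0,0,0,0,0,-1]' | egrep 'tool_pos|force|width'; python3 -m pendant '[0,0,0.12,0,0,0,-1,0,0,0,0,0,0,-1]'| egrep 'tool_pos|force'; done
python3 - <<'E'
from h import *
np.set_printoptions(precision=2,suppress=True)
m=camera_model("wrist");im=capture("wrist");save(im,'w3.png');s=get_obs();print(s["joint_positions"],s["tool_pos"],np.array(m["pose"])[:3,3])
y=R.from_euler('xyz',s["tcp_rot"]).as_matrix()[:,1]
for k in(-46,0,46): print(proj(m,s["tool_pos"]+k*y))
print(proj(m,[587.5,184.5,26]))
E
```

```text
tool_pos: [588.5, 185.0, 6.3]
contact_force: [-1.8, -0.5, -0.1]
grip_width: 91.3
finger_force: 0.0
tool_pos: [587.9, 184.9, 2.0]
contact_force: [-0.8, 0.8, -0.1]
finger_force: 0.0
[ 0.18  0.72  1.49 -0.    0.94 -0.07] [587.96 184.88   2.06] [571.92 248.01 184.08]
[188.28 219.19]
[254.75 219.32]
[321.25 219.28]
[253.84 233.05]
```

View pics/w3.png

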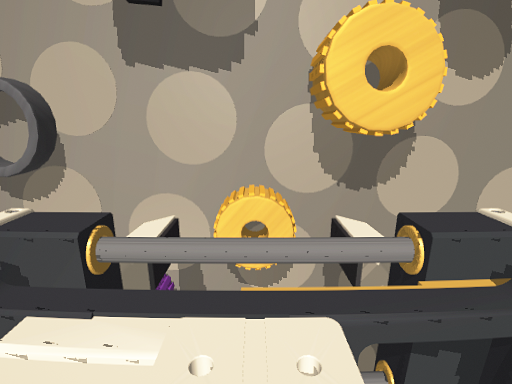

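The finger tips show at (178,218) and (333,218), wider apart than the predicted (188,219) and (321,219). So the tips are nearer the camera, i.e. higher, than the reported TCP. I'll work out how much.

Run:
```python
from h import *
np.set_printoptions(precision=1,suppress=True)
m=camera_model("wrist");s=get_obs();Rt=R.from_euler('xyz',s["tcp_rot"]).as_matrix();t=s["tool_pos"]
for px in((178,218),(333,218),(97,250),(418,250)):
    o,d=ray(m,px);o2=Rt.T@(o-t);d2=Rt.T@d
    print(px,"cam",o2,[o2+d2*((k-o2[1])/d2[1]) for k in(np.sign(d2[1])*45.8,)])
# side: tips of s3 at (px/8+offset); in tool frame on tool planes y=+-44
ms=camera_model("side");t3=np.array([587,184.7,7.6])
for px,k in(((285,425),46),((520,530),-46)):
    o,d=ray(ms,np.array(px)/8+[193,150]);o2=Rt.T@(o-t3);d2=Rt.T@d;print(o2+d2*((k-o2[1])/d2[1]))
# shut tip in s2
o,d=ray(ms,np.array([368,340])/4+[150,80]);o2=Rt.T@(o-[590,176.2,158.2]);d2=Rt.T@d
for z in(0,-10,-20,-25): print(o2+d2*((z-o2[2])/d2[2]))
```

```text
(178, 218) cam [  65.1    0.1 -182.1] [array([  9.7, -45.8, -25. ])]
(333, 218) cam [  65.1    0.1 -182.1] [array([ 10.8,  45.8, -28.2])]
(97, 250) cam [  65.1    0.1 -182.1] [array([  29.4,  -45.8, -109.2])]
(418, 250) cam [  65.1    0.1 -182.1] [array([  30.8,   45.8, -111.9])]
[  5.  46. -15.]
[ -1.8 -46.  -10.3]
[-8. 10. -0.]
[  1.7   2.6 -10. ]
[ 11.4  -4.7 -20. ]
[ 16.3  -8.4 -25. ]
```

Both views put the real tips about 20–25 mm above the reported TCP, with no sideways offset. I'll descend further while watching the force.

```bash
for i in 1; do python3 -m pendant '[0,0,0.2,0,0,0,-1,0,0,0.13,0,0,0,-1,0,0,0,0,0,0,-1]' | egrep 'tool_pos|contact'; python3 -m pendant '[0,0,0.1,0,0,0,-1,0,0,0.1,0,0,0,-1,0,0,0,0,0,0,-1]'| egrep 'tool_pos|contact'; done
```

```text
tool_pos: [587.4, 184.7, -8.9]
contact_force: [0.9, -0.1, -0.3]
tool_pos: [587.7, 184.8, -14.5]
contact_force: [0.3, 0.1, 0.2]
```

```bash
python3 -m pendant '[0,0,0,0,0,0,1,0,0,0,0,0,0,1,0,0,0,0,0,0,1,0,0,0,0,0,0,1,0,0,0,0,0,0,1,0,0,0,0,0,0,1,0,0,0,0,0,0,1]'
```

```text
time: 10.35
tool_pos: [588.0, 184.9, -13.9]
tcp_rot: [-3.142, 0.0, 1.821]
contact_force: [-0.7, 0.0, 0.0]
grip_width: 46.7
finger_force: 30.0
```

The gear is gripped (46.7 mm, 30 N). I'll lift it and carry it past the seat so the wrist camera sees the seat.

```bash
python3 -m pendant '[0,0,-0.3,0,0,0,1,0,0,-0.6,0,0,0,1,0,0,-0.9,0,0,0,1,0,0,-0.9,0,0,0,1,0,0,-0.9,0,0,0,1,-0.3,-0.1,-0.9,0,0,0,1,-0.7,-0.2,-0.8,0,0,0,1,-0.9,-0.25,0,0,0,0,1,-0.9,-0.25,0,0,0,0,1,-0.9,-0.25,0,0,0,0,1,-0.9,-0.25,0,0,0,0,1,-0.9,-0.25,0,0,0,0,1]'
python3 -m pendant '[-0.9,-0.3,0,0,0,0,1,-0.9,-0.3,0,0,0,0,1,-0.9,-0.3,0,0,0,0,1,-0.9,-0.3,0,0,0,0,1,-0.6,-0.23,0,0,0,0,1,-0.3,-0.1,0,0,0,0,1,0,0,0,0,0,0,1,0,0,0,0,0,0,1]'
python3 - <<'E'
from h import *
np.set_printoptions(precision=3,suppress=True)
m=camera_model("wrist");im=capture("wrist");save(im,'w4.png');s=get_obs();print(s["tool_pos"],s["tcp_rot"])
for t,z in(("seat",18),("frame",76),("ringgear",0),("gear",0)):
    for d in pinpoint("wrist",t)[:2]: print(t,d["score"],d["location"],at(m,d["location"],z))
E
```

```text
time: 11.55
tool_pos: [583.3, 12.4, 145.5]
tcp_rot: [-3.141, 0.0, 1.821]
contact_force: [-0.5, -0.1, -2.2]
grip_width: 46.8
finger_force: 30.0
time: 12.35
tool_pos: [572.6, -127.9, 145.2]
tcp_rot: [3.142, -0.0, 1.821]
contact_force: [0.3, 0.8, -1.4]
grip_width: 46.9
finger_force: 30.0
[ 572.652 -127.56   145.189] [ 3.142 -0.     1.821]
seat 0.6 [256.7, 118.9] [557.568 -60.865  18.   ]
frame 0.91 [259.8, 28.8] [541.747   9.459  76.   ]
gear 0.9 [256.0, 228.4] [ 589.877 -189.395    0.   ]
```

View pics/w4.png

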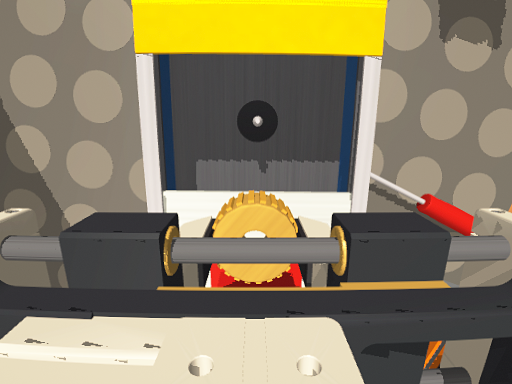

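The view shows the black seat disc at (257,121) with the post tip in its middle, the hood edge along row 53, and the gear held at (256,235). The case is square with the tool.

Run:
```python
from h import *
np.set_printoptions(precision=2,suppress=True)
im=cv2.imread('pics/w4.png')[:,:,::-1];m=camera_model("wrist");s=get_obs();Rt=R.from_euler('xyz',s["tcp_rot"]).as_matrix()
g=cv2.cvtColor(np.ascontiguousarray(im),cv2.COLOR_RGB2GRAY)
w=g[95:147,230:285];k=(w<45).astype(np.uint8);c,_=cv2.findContours(k,cv2.RETR_EXTERNAL,cv2.CHAIN_APPROX_NONE);c=max(c,key=cv2.contourArea);e=cv2.fitEllipse(c);e0=np.array(e[0])+[230,95];print(e0,e[1])
b=g[110:132,247:268];yy,xx=np.nonzero(b>110);tip=np.array([xx.mean()+247,yy.mean()+110]);print(tip,len(xx))
print(at(m,e0,18),at(m,tip,51))
l=[at(m,p,87) for p in((145,54),(256,54),(375,54))];print(l,[np.degrees(np.arctan2((l[2]-l[0])[1],(l[2]-l[0])[0]))], s["tcp_rot"])
print("gear held top edge",at(m,(256,192),145+14+0))
for T in(at(m,e0,18),at(m,tip,51)):print(Rt.T@(T-s["tool_pos"])/30)
```

```text
[257.02 120.67] (39.75450897216797, 40.275970458984375)
[256.97 120.53] 76
[558.44 -62.52  18.  ] [558.17 -62.63  51.  ]
[array([457.25, -33.98,  87.  ]), array([544.18, -12.66,  87.  ]), array([636.94,  12.33,  87.  ])] [np.float64(14.450866864704196)] [-3.14 -0.    1.82]
gear held top edge [ 567.81 -105.36  159.  ]
[2.22 0.08 4.24]
[2.22 0.07 3.14]
```

```bash
python3 -m pendant '[0.5,0.04,0.2,0,0,0,1,0.7,0.04,0.5,0,0,0,1,0.6,0,0.6,0,0,0,1,0.42,0,0.7,0,0,0,1,0,0,0.7,0,0,0,1,0,0,0.4,0,0,0,1,0,0,0.2,0,0,0,1,0,0,0,0,0,0,1,0,0,0,0,0,0,1]'
python3 - <<'E'
from h import *
np.set_printoptions(precision=2,suppress=True)
P=[]
for i in range(3): capture("wrist");P.append(get_obs()["tool_pos"])
P=np.array(P);print(P);Rt=R.from_euler('xyz',get_obs()["tcp_rot"]).as_matrix();print(Rt.T@(np.array([558.4,-62.4,4])-P.mean(0))/30, get_obs()["tcp_rot"])
E
```

```text
time: 13.5
tool_pos: [559.1, -63.7, 46.8]
tcp_rot: [3.14, 0.001, 1.82]
contact_force: [0.1, -1.2, -2.4]
grip_width: 46.5
finger_force: 30.0
[[559.17 -63.83  46.97]
 [559.13 -63.82  47.  ]
 [559.07 -63.85  46.95]]
[ 0.05 -0.01  1.43] [3.14 0.   1.82]
```

```bash
python3 -m pendant '[0.05,-0.01,0.1,0,0,0,1,0,0,0.2,0,0,0,1,0,0,0.2,0,0,0,1,0,0,0.2,0,0,0,1,0,0,0.2,0,0,0,1,0,0,0.1,0,0,0,1,0,0,0,0,0,0,1]'
```

```text
time: 14.35
tool_pos: [557.5, -62.1, 15.4]
tcp_rot: [-3.141, -0.0, 1.821]
contact_force: [0.4, 0.1, -1.7]
grip_width: 46.8
finger_force: 30.0
```

```bash
python3 -m pendant '[0,0,0.1,0,0,0,1,0,0,0.1,0,0,0,1,0,0,0.1,0,0,0,1,0,0,0.04,0,0,0,1,0,0,0,0,0,0,1,0,0,0,0,0,0,1]'
```

```text
time: 14.95
tool_pos: [557.9, -62.2, 6.0]
tcp_rot: [3.141, 0.0, 1.821]
contact_force: [0.5, -0.1, -2.3]
grip_width: 46.5
finger_force: 30.0
```

```bash
python3 -m pendant '[0,0,0.04,0,0,0,1,0,0,0,0,0,0,1]'|egrep 'tool_pos|contact'; python3 -m pendant '[0,0,0.04,0,0,0,1,0,0,0,0,0,0,1]'|egrep 'tool_pos|contact'
```

```text
tool_pos: [557.8, -62.1, 4.7]
contact_force: [-0.6, -0.4, -1.5]
tool_pos: [558.0, -62.2, 4.1]
contact_force: [-1.5, 0.1, 4.3]
```

The force jumped by about 6 N at z = 4.1, where I expected the seat, so the gear is seated. I'll release it and rise.

```bash
python3 -m pendant '[0,0,0,0,0,0,0.2,0,0,0,0,0,0,-0.3,0,0,0,0,0,0,-0.8,0,0,0,0,0,0,-0.8,0,0,0,0,0,0,-0.8,0,0,-0.2,0,0,0,-0.8,0,0,-0.5,0,0,0,-0.8,0,0,-0.9,0,0,0,-0.8,0,0,-0.9,0,0,0,1,0,0,-0.9,0,0,0,1,-0.4,0,-0.9,0,0,0,1,-0.8,0,-0.7,0,0,0,1]'
python3 -m pendant '[-0.9,0,0,0,0,0,1,-0.7,0,0,0,0,0,1,-0.2,0,0,0,0,0,1,0,0,0,0,0,0,1,0,0,0,0,0,0,1]'
python3 - <<'E'
from h import *
np.set_printoptions(precision=2,suppress=True)
m=camera_model("wrist");im=capture("wrist");s=get_obs();print(s["tool_pos"],s["grip_width"])
g=proj(m,[558.3,-62.5,44]);print(g)
x0=int(g[0])-80;y0=max(0,int(g[1])-60);save(cv2.resize(im[y0:y0+120,x0:x0+160],(640,480)),'w5.png')
try: print(gearfit(m,im,[558.3,-62.5],z0=18))
except Exception as e: print(e)
for c in("top","side"):
    capture(c);mm=camera_model(c)
    for d in pinpoint(c,"fin")[:1]: print(c,d["score"],d["location"],at(mm,d["location"],113))
E
```

```text
time: 16.55
tool_pos: [567.0, -96.2, 155.9]
tcp_rot: [3.14, 0.001, 1.823]
contact_force: [0.6, -0.7, 0.5]
grip_width: 55.7
finger_force: 0.0
time: 17.05
tool_pos: [579.5, -148.5, 152.8]
tcp_rot: [-3.14, -0.001, 1.821]
contact_force: [0.1, 0.5, 0.0]
grip_width: 15.2
finger_force: 0.0
[ 579.65 -148.25  152.99] 11.070416231987164
[255.67  98.33]
((array([557.94, -62.79]), np.float64(107.0), np.uint64(2028)), array([ 230,   72,   51,   53, 1872], dtype=int32))
side 0.85 [340.7, 124.1] [ 590.76 -206.64  113.  ]
```

View pics/w5.png

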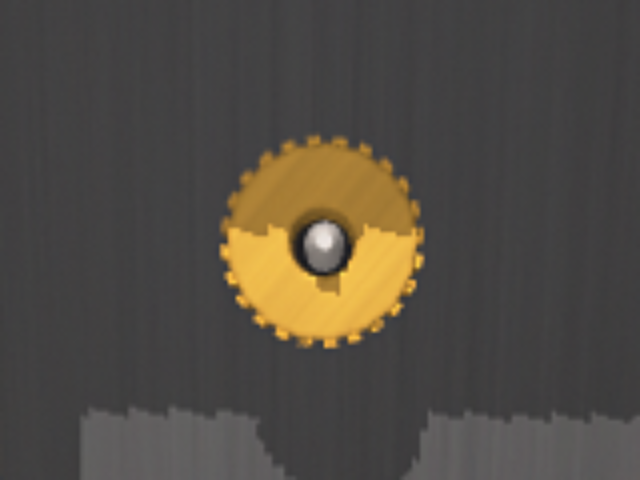

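The gear sits flat with the post centred in its bore, fitted within 1 mm of the seat. Next I'll pass over the fin and locate it from behind.

```bash
python3 -m pendant '[-0.5,0,0,0,0,0,1,-0.8,0,0,0,0,0,1,-0.8,0,0,0,0,0,1,-0.8,0,0,0,0,0,1,-0.3,0,0,0,0,0,1,0,0,0,0,0,0,1,0,0,0,0,0,0,1]'
python3 - <<'E'
from h import *
np.set_printoptions(precision=2,suppress=True)
m=camera_model("wrist");im=capture("wrist");s=get_obs();print(s["tool_pos"],s["grip_width"])
Rt=R.from_euler('xyz',s["tcp_rot"]).as_matrix()
for d in pinpoint("wrist","fin")[:2]: p=at(m,d["location"],113);print(d["score"],d["location"],p,(Rt.T@(p-s["tool_pos"])))
f=cv2.cvtColor(im,cv2.COLOR_RGB2HSV);a=cv2.inRange(f,(0,140,60),(8,255,255))|cv2.inRange(f,(172,140,60),(180,255,255))
n,l,st,c=cv2.connectedComponentsWithStats(a);k=1+st[1:,4].argmax();print(st[k])
x,y,w,h,_=st[k]
for v in(y,y+h): p=at(m,(x+w/2,v),113);print(p,Rt.T@(p-s["tool_pos"]))
save(im,'w6.png')
E
```

```text
time: 18.0
tool_pos: [603.5, -241.9, 153.3]
tcp_rot: [-3.141, -0.001, 1.821]
contact_force: [-0.5, -0.2, -0.4]
grip_width: 0.3
finger_force: 0.0
[ 603.62 -241.49  153.45] 0.4165924269652933
0.91 [254.6, 158.3] [ 594.26 -206.    113.  ] [36.69 -0.27 40.47]
[ 204  139  101   34 3238]
[ 590.42 -191.29  113.  ] [51.89 -0.34 40.48]
[ 597.12 -217.55  113.  ] [24.79 -0.35 40.46]
```

View pics/w6.png

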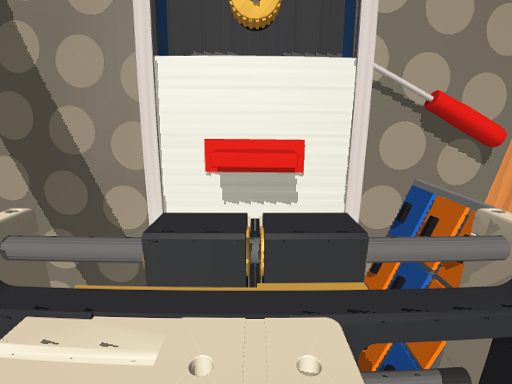

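The fin (red, at (254,158)) is 37 mm ahead and on the axis. I'll descend behind it and approach slowly.

```bash
python3 -m pendant '[0,0,0.4,0,0,0,1,0,0,0.6,0,0,0,1,0,0,0.7,0,0,0,1,0,0,0.6,0,0,0,1,0,0,0.3,0,0,0,1,0,0,0.1,0,0,0,1,0.15,0,0,0,0,0,1,0.15,0,0,0,0,0,1,0.1,0,0,0,0,0,1,0,0,0,0,0,0,1]'
python3 -m pendant '[0.08,0,0,0,0,0,1,0.08,0,0,0,0,0,1,0.08,0,0,0,0,0,1,0.08,0,0,0,0,0,1,0.08,0,0,0,0,0,1,0.08,0,0,0,0,0,1]'
```

```text
time: 19.1
tool_pos: [601.1, -230.2, 73.3]
tcp_rot: [3.141, 0.001, 1.821]
contact_force: [-0.2, -0.6, -0.6]
grip_width: 0.5
finger_force: 0.0
time: 19.7
tool_pos: [597.8, -218.4, 72.6]
tcp_rot: [3.141, 0.003, 1.82]
contact_force: [2.5, -6.0, -2.2]
grip_width: 0.4
finger_force: 3.0
```

```bash
python3 -m pendant '[0.1,0,0,0,0,0,1,0.15,0,0,0,0,0,1,0.2,0,0,0,0,0,1,0.25,0,0,0,0,0,1,0.25,0,0,0,0,0,1,0.25,0,0,0,0,0,1,0.25,0,0,0,0,0,1,0.25,0,0,0,0,0,1,0.25,0,0,0,0,0,1,0.25,0,0,0,0,0,1,0.25,0,0,0,0,0,1,0.25,0,0,0,0,0,1]'
```

```text
time: 20.9
tool_pos: [578.5, -139.6, 72.6]
tcp_rot: [3.139, 0.003, 1.82]
contact_force: [4.1, -5.2, -3.7]
grip_width: 0.3
finger_force: 3.1
```

```bash
python3 -m pendant '[0.15,0,0,0,0,0,1,0.12,0,0,0,0,0,1,0.1,0,0,0,0,0,1,0.1,0,0,0,0,0,1,0.1,0,0,0,0,0,1,0.1,0,0,0,0,0,1,0.1,0,0,0,0,0,1,0.1,0,0,0,0,0,1]'|egrep 'tool_pos|contact'
python3 -m pendant '[0.05,0,0,0,0,0,1,0.05,0,0,0,0,0,1,0.05,0,0,0,0,0,1]'|egrep 'tool_pos|contact'
```

```text
tool_pos: [572.2, -114.3, 72.7]
contact_force: [4.1, -5.9, -2.8]
tool_pos: [571.1, -110.0, 72.7]
contact_force: [3.8, -5.4, -4.1]
```

```bash
for i in 1; do
python3 -m pendant '[0.05,0,0,0,0,0,1,0.05,0,0,0,0,0,1,0.05,0,0,0,0,0,1]'|egrep 'tool_pos|contact'
python3 -m pendant '[0.05,0,0,0,0,0,1,0.05,0,0,0,0,0,1,0.05,0,0,0,0,0,1]'|egrep 'tool_pos|contact'
done
```

```text
tool_pos: [570.0, -105.7, 72.7]
contact_force: [4.3, -5.0, -3.7]
tool_pos: [568.9, -101.3, 72.8]
contact_force: [5.1, -5.6, -3.5]
```

```bash
python3 -m pendant '[0.05,0,0,0,0,0,1,0.05,0,0,0,0,0,1,0.05,0,0,0,0,0,1]'|egrep 'tool_pos|contact'
```

```text
tool_pos: [567.8, -97.0, 72.8]
contact_force: [4.5, -4.4, -2.8]
```

```bash
python3 -m pendant '[0.05,0,0,0,0,0,1,0.05,0,0,0,0,0,1]'|egrep 'tool_pos|contact'
```

```text
tool_pos: [567.1, -94.1, 72.8]
contact_force: [4.4, -6.6, -3.5]
```

```bash
python3 -m pendant '[0.05,0,0,0,0,0,1,0.05,0,0,0,0,0,1]'|egrep 'tool_pos|contact'
```

```text
tool_pos: [566.5, -91.5, 72.8]
contact_force: [4.7, -6.9, -4.0]
```

```bash
python3 -m pendant '[0.05,0,0,0,0,0,1,0.05,0,0,0,0,0,1]'|egrep 'tool_pos|contact'
```

```text
tool_pos: [565.9, -89.0, 72.8]
contact_force: [4.3, -9.2, -4.9]
```

The force is rising, so the front edge is in the seal. I'll use finer steps.

```bash
python3 -m pendant '[0.03,0,0,0,0,0,1,0.03,0,0,0,0,0,1]'|egrep 'tool_pos|contact'
```

```text
tool_pos: [565.6, -87.6, 72.8]
contact_force: [5.3, -9.6, -4.7]
```

```bash
python3 -m pendant '[0.03,0,0,0,0,0,1,0,0,0,0,0,0,1]'|egrep 'tool_pos|contact'
```

```text
tool_pos: [565.5, -87.4, 72.8]
contact_force: [5.7, -11.0, -5.1]
```

```bash
python3 -m pendant '[0.03,0,0,0,0,0,1,0,0,0,0,0,0,1]'|egrep 'tool_pos|contact'
```

```text
tool_pos: [565.6, -87.4, 72.9]
contact_force: [5.8, -15.3, -5.8]
```

The position holds while the force climbs to about 16 N, so it's against the stop. I'll hold it there.

```bash
python3 -m pendant '[0.01,0,0,0,0,0,1,0,0,0,0,0,0,1,0,0,0,0,0,0,1,0,0,0,0,0,0,1]'|egrep 'tool_pos|contact'
```

```text
tool_pos: [565.6, -87.4, 72.9]
contact_force: [6.4, -15.7, -6.6]
```

```bash
python3 -m pendant '[0,0,0,0,0,0,1,0,0,0,0,0,0,1,0,0,0,0,0,0,1,0,0,0,0,0,0,1,0,0,0,0,0,0,1,0,0,0,0,0,0,1,0,0,0,0,0,0,1,0,0,0,0,0,0,1,0,0,0,0,0,0,1]'|egrep 'time|tool_pos|contact'
```

```text
time: 25.4
tool_pos: [565.6, -87.4, 72.9]
contact_force: [6.3, -15.7, -6.7]
```

```bash
python3 -m pendant '[-0.05,0,0,0,0,0,1,-0.1,0,0,0,0,0,1,-0.2,0,0,0,0,0,1,-0.4,0,0,0,0,0,1,-0.4,0,-0.2,0,0,0,1,0,0,-0.6,0,0,0,1,0,0,-0.9,0,0,0,1,0,0,-0.9,0,0,0,1,0,0,-0.5,0,0,0,1,0,0,0,0,0,0,1,0,0,0,0,0,0,1]'|egrep 'time|tool_pos|contact'
python3 - <<'E'
from h import *
m=camera_model("wrist");capture("wrist");s=get_obs();print(s["tool_pos"],s["contact_force"])
Rt=R.from_euler('xyz',s["tcp_rot"]).as_matrix()
for d in pinpoint("wrist","fin")[:1]: p=at(m,d["location"],113);print(d["score"],p,"fin travel",Rt[:,0]@(p-[594.26,-206,113]))
E
```

```text
time: 26.5
tool_pos: [571.6, -116.9, 165.3]
contact_force: [-0.2, -0.4, -0.5]
[ 571.17102392 -116.67531174  164.6039289 ] [ 0.52607512  0.40542613 -0.87946238]
0.69 [561.69817224 -69.74112427 113.        ] fin travel 140.07980559431206
```

```bash
python3 -c "
from plant import *
print(close_job())"
```

```text
the job is handed in; nothing more can be done
None
```

The gear is flat on its seat over the post, and the hatch was pushed through the seal to the stop, held at about 16 N for over a second and let go; the job was handed in at about 27 s, but no verdict was returned.

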